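Clear the cast press, release its catch and hold the lever down on the glue joint

TASK

A freshly glued dental cast stands in the small hand press on the desk. First move the two plaster offcuts off the press bed into the green scrap bin; then flip the red safety catch fully over to its other side, and only then pull the lever's black handle as far as it goes towards the robot, so that the rubber pad squeezes the cast against the end stop. The lever springs back if let go, so finish while still holding it fully pulled with the gripper, the catch left open, the cast upright on the bed, and the bottle, phone and bowl left undisturbed.

Things in the scene. Friction and masses are not known exactly. Their poses are not given: they have to be found in the camera images.
- press: blue and aluminium hand press, fixed; place and yaw vary. Origin on the desk under the lever's hinge; x away from the robot, y left, z up. In its frame (mm): bed x -140 to 95, y -210 to -80, top z 20; blue end stop x -135 to -120, top z 56; catch post x -10 to 2, y 26 to 46, top z 44; lever feet within y +-21, top z 49
- lever_pivot (a point): the point on the lever's hinge axis at the lever's centre line, press frame (0, 0, 30) mm; the axis runs along the press's y
- lever_angle (a joint): lever angle, rad: 0 = leaning 0.55 from vertical away from the robot (press +x); grows as pulled to press -x; end stop 1.1 = leaning 0.55 towards the robot. A spring returns it to 0: about 3 N at the handle at first, up to 12 N at the end, where the pad presses the cast (from about 1.0). With the catch closed it is blocked at about 0.1
- lever: flat steel lever shaft (14 x 10 mm) with its black handle; origin on the hinge axis, axes parallel to the press's at lever angle 0. The handle is a round bar, 18 mm diameter, parallel to press y, 150 mm from the hinge axis, at press y -5 to 100 mm; the shaft meets it at y 0
- lever_grip (a point): point on the axis of the black handle bar to grip, 55 mm to the +y side of the shaft, 150 mm from the hinge axis (158 mm above the desk at joint 0, 180 mm mid-way). Round bar: it can turn between the fingers; the space beside and under it is free
- catch (a joint): angle of the red safety catch, rad: 0 = closed, arm leaning 0.6 from vertical to press -y, across the front of the lever; grows as it is flipped over to press +y; end stop 1.3 = fully open, leaning 0.7 to +y. Starts at 0 to 0.08. Stays where it is left; about 1 N at the peg moves it
- catch_peg (a point): middle of the red round peg at the end of the catch arm, 14 mm diameter, 47 mm long, parallel to press x, pointing to the robot. The catch's hinge is parallel to x through press y 35, z 35 mm; the peg is 75 mm from it. Peg in the press frame: closed (-42, -7, 97), upright z 110, open (-42, 83, 92). Push it to +y with shut fingers, or pinch it
- offcut_a_center (a point): centre (half-way up) of one cream plaster offcut on the press bed, between pad and cast: a block 26 x 26 mm, 26 mm high, with a lump 5 mm high on top and one of 6 mm on an x side; grasp it across its own y axis, 26 mm wide. 25 to 50 g
- offcut_b_center (a point): centre of the other cream plaster offcut, same size and grasp; the two lie about 84 mm apart
- bin: green open scrap bin fixed on the desk, 150 x 150 mm outside, 75 mm high, walls 4 mm; origin at the centre of its underside
- cast: white and cream plaster dental cast standing on the bed in front of the end stop (the robot side), 54 mm (press x) x 58 mm (y) x 34 mm high, 120 g; origin at the centre of its underside. Loose, a few mm from the stop; the pad pushes it home
- pad: black rubber pad on the blue jaw across the bed, press y -195 to -95 mm; jaw and pad reach z 62, a bracket for the rod at its +y end z 88. Origin at the foot of the pad's face, at press x 0 at the start; moves to -x 68 mm per rad of lever. A steel rod at z 90 joins jaw and lever, 37 mm behind the pad's face. Pad sprung: 3.6 N, then 0.6 N per mm
- bottle: clear water bottle with blue cap, 64 mm diameter, 190 mm high, loose bystander; origin at the centre of its underside
- phone: black phone lying on the desk, 150 x 72 x 9 mm, loose bystander; origin at the centre of its underside
- bowl: blue mixing bowl, 110 mm diameter, 60 mm high, loose bystander behind the press; origin at the centre of its underside
Things that resemble listed ones, but are neither listed nor needed, are in the scene too. What is shaped like the part that bears offcut_b_center but blue or turquoise is not meant. Of the things that look like the cast, the smaller one is meant.

How it is judged:
By the outcome, as a careful person would: the job done as asked, in the order asked, and still so for the second after the job is handed in, while the arm keeps its last pose, push and grip.
It also fails if it takes over 72 s, if anything falls off the work surface, if the arm or the gripper's body presses on something with over 40 N, if the wrist force passes 120 N, or if a joint passes its speed limit or range.

ROBOT

A 6-joint arm with a two-finger parallel gripper is mounted at the origin on the work surface. World frame = base frame: x ahead of the robot, y to its left, z up, the work surface at z = 0. Lengths are in m, angles in degrees, forces in N, time in s.
With the tool pointing down it reaches from about 0.325 to 0.775 m from the base axis. Payload 5.5 kg.
Tool frame: the origin (TCP) lies midway between the tips of the shut fingers; the grasp point (between the pads) lies 19 mm behind it; z points along the fingers, y is the line along which they close (so a half turn about z gives the same grasp; the last joint's range is limited). The gripper opens to 88 mm and grips with 3 to 60 N. Pads are 20 mm wide; open, the fingers measure 115 mm over their backs; the gripper's body (75 mm by 178 mm) begins 61 mm behind the grasp point.
Start: joints at [67.569, 5.22, 70.514, -0, 104.267, -3.249], TCP at [0.197, 0.567, 0.223] pointing down, gripper open.
Joint ranges: [-164.24, 164.24], [-49.07, 125.15], [9.68, 141.18], [-86.29, 266.29], [3.28, 154.24], [-151.56, 151.56]. Speed limits (degrees/s): [147.25, 147.25, 172.46, 180, 180, 180].

INTERFACE

Orientations are given as a 3x3 rotation matrix whose columns are the frame's x, y, z axes.
In Python, from workcell import readout, camera, job, regions_of gives the robot as it stands.
- The arm moves only by the tool servo_tool, never from a script. Its argument "targets" is a list of rows, each a list of 7 numbers: the shift along the world's x, y, z in m, then the turn, a rotation vector about the world's x, y, z in degrees, then the finger opening in m, from 0 to 0.0878. A call has 1 to 10 rows; each row is the pose to reach, as a shift and turn from the pose commanded when the call began; what a row does not reach only later rows make up. A row lasts 1/10 s, in which the tool goes at most 50 mm and 8.59 degrees, less where a joint would pass 70% of its speed; a pose out of reach is approached as far as the arm can. A call with a gripper value outside its range is refused whole. The fingers move at their own pace and stop on an object; "squeeze" is the grip in N (left out, the last holds). Time passes only in rows, so rows that repeat a pose let the fingers close. It gives the time, the measured TCP pose, the force, the opening and the grip force at its end, in the units of the state.
- readout.get_obs(): the state, without advancing time (a new reading comes with each control period).
- camera(name): name is "scene" or "side" or "wrist"; returns a dict with "image" (480x640x3 uint8, red, green, blue), "fx", "fy", "cx", "cy" (pixels), "k1" (the pictures are not rectified: a ray, as slopes to the right and down, at radius r is drawn at 1 + k1 r^2 times it, then the intrinsics apply), "T" (4x4, takes a point from camera to world coordinates); the wrist camera has in their place "tool_from_camera" (4x4, takes a point from camera to tool coordinates, whose origin is the TCP and whose axes are the flange's). Camera axes: x right, y up, looking along -z (the intrinsics and any distortion apply to the point x, -y, -z); pixel columns grow to the right and rows downward; lengths in m; the calibration is good to about 2 mm. A picture is of the moment at which its call begins: read the wrist's pose just before it. There is no depth.
- job.finish_job(): hands the job in; it is judged then, once.
Trained networks look in a picture, given as the dict that the camera call returned (one of the last four; its "shot" number tells which), for a name from the list of things; names that differ only in an ending like _2 or _b are one class to them, and where a whole thing is asked for, a point or a joint stands for the part that bears it (a point fixed in the world has none). Each returns a list of dicts, best first, with "p" (0 to 1); they miss things now and then, are a little off and sometimes report something else, mostly with a low value. They report only what shows in the picture. A call takes as long as a camera call. They do not tell look-alikes from the thing itself.
- regions_of(thing, picture): "region" (480x640 bool, what is visible of it) and "extent" ([left, top, right, bottom] in pixels, round what is visible of it).
The state is a dict: "time_s": time; "joint_pos": joint angles; "qd": joint speeds; "effort": joint torques, N m; "tool_pos": TCP position; "ee_rot": TCP orientation; "force": force on the tool from outside, world axes, zero at the start; "torque": the same for the moment, N m; "finger_gap": finger opening in m; "finger_force": force on a finger pad.
Only numpy, scipy, OpenCV 4.12 (cv2) and the standard library are available. Lean on these libraries where they do the work, as an engineer would, in place of code of your own. Each camera call takes 0.05 s, during which the arm holds its last target. There are 200 camera calls.

## Working session

There is one attempt and no reset: what is moved stays moved. The work goes in short steps, Python scripts to look and compute and a tool call to move; the robot and the scene stay as the last step left them, time stands still between calls to the robot, and variables do not carry over. Pictures are saved under pics/ and viewed, at most 10 in all, crops included, and the job is handed in when it is done.

Besides the shell and the picture viewer there is one more tool, called after ">>>" by a JSON object that holds its "fn" and its "kwargs", one argument or row to a line. servo_tool: Moves the arm, as the interface text tells. Its arguments: {"type":"object","properties":{"targets":{"type":"array","items":{"type":"array","items":{"type":"number"}}},"squeeze":{"type":"number"}},"required":["targets"]}

```bash
mkdir -p pics; ls; python3 - <<'E'
from workcell import readout,camera,regions_of
import cv2,numpy as np,pickle
o=readout.get_obs(); print(o['time_s'],o['tool_pos'],o['ee_rot'],o['finger_gap'])
ims=[]
D={}
for n in ['scene','side']:
    p=camera(n); ims.append(p['image'])
    D[n]=dict(p)
    print(n,p['fx'],p['k1'],np.round(p['T'],3).tolist())
    for t in ['press','offcut_a_center','bin','cast','pad','catch_peg','lever','bottle','phone','bowl']:
        for r in regions_of(t,p)[:4]:
            ys,xs=np.nonzero(r['region'])
            print(t,round(r['p'],2),np.round(r['extent']).tolist(),round(xs.mean()) if len(xs) else None,round(ys.mean()) if len(xs) else None)
pickle.dump(D,open('d.pkl','wb'))
for n,i in zip('ab',ims): cv2.imwrite(f'pics/{n}.png',cv2.resize(i[...,::-1],(800,600)))
E
```

```text
pics
0.0 [0.19701626 0.56642058 0.22153489] [[-9.44477796e-01  3.28574420e-01 -7.37862930e-04]
 [ 3.28575226e-01  9.44476176e-01 -1.75311032e-03]
 [ 1.20866753e-04 -1.89821725e-03 -9.99998191e-01]] 0.08787801807442489
scene 555.2120869789723 -0.015207011823572222 [[0.108, -0.65, 0.752, 1.56], [0.994, 0.07, -0.081, -0.06], [0.0, 0.756, 0.654, 1.007], [0.0, 0.0, 0.0, 1.0]]
press 0.69 [325.0, 237.0, 345.0, 265.0] 332 248
press 0.56 [244.0, 238.0, 387.0, 324.0] 307 281
bin 0.91 [131.0, 240.0, 206.0, 313.0] 169 274
bin 0.21 [326.0, 238.0, 350.0, 269.0] 334 249
cast 0.79 [259.0, 249.0, 279.0, 269.0] 269 259
cast 0.76 [266.0, 211.0, 305.0, 237.0] 283 225
catch_peg 0.55 [326.0, 235.0, 350.0, 266.0] 331 246
bottle 0.7 [119.0, 278.0, 160.0, 348.0] 138 317
phone 0.93 [428.0, 228.0, 468.0, 269.0] 447 247
bowl 0.23 [333.0, 251.0, 387.0, 281.0] 354 258
side 552.2853042918756 0.04473600765807966 [[-0.997, 0.065, -0.036, 0.512], [-0.072, -0.709, 0.702, 0.767], [0.02, 0.702, 0.711, 0.876], [0.0, 0.0, 0.0, 1.0]]
press 0.93 [259.0, 213.0, 372.0, 343.0] 308 278
offcut_a_center 0.74 [259.0, 241.0, 315.0, 296.0] 281 273
offcut_a_center 0.52 [318.0, 246.0, 330.0, 264.0] 323 254
bin 0.9 [299.0, 127.0, 378.0, 198.0] 336 161
cast 0.82 [399.0, 239.0, 439.0, 288.0] 420 264
cast 0.7 [335.0, 224.0, 364.0, 252.0] 348 238
pad 0.54 [288.0, 218.0, 309.0, 261.0] 304 236
catch_peg 0.81 [316.0, 268.0, 343.0, 310.0] 323 282
catch_peg 0.34 [258.0, 215.0, 374.0, 344.0] 308 279
lever 0.62 [259.0, 242.0, 316.0, 296.0] 280 273
bottle 0.91 [259.0, 90.0, 283.0, 167.0] 269 134
phone 0.68 [306.0, 448.0, 400.0, 480.0] 350 465
phone 0.59 [257.0, 214.0, 378.0, 348.0] 308 279
bowl 0.61 [178.0, 252.0, 230.0, 299.0] 203 275
```

View pics/a.png

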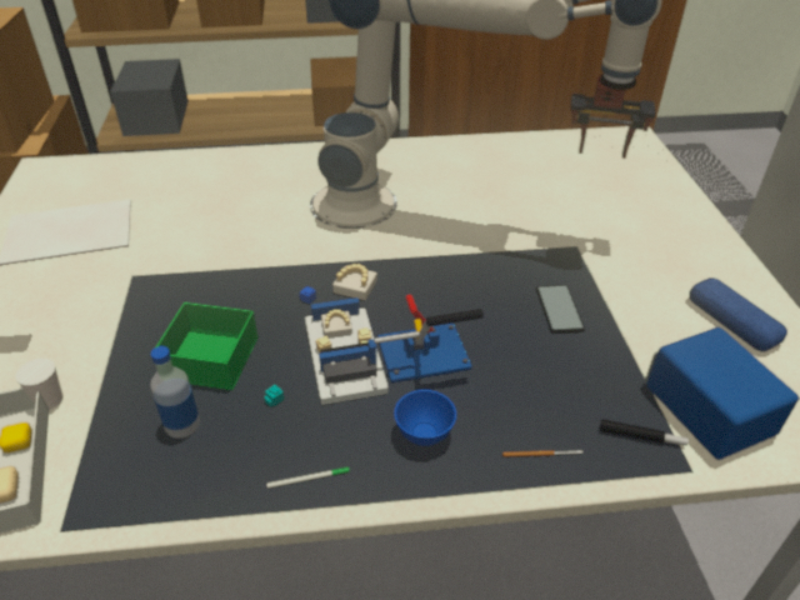

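View pics/b.png

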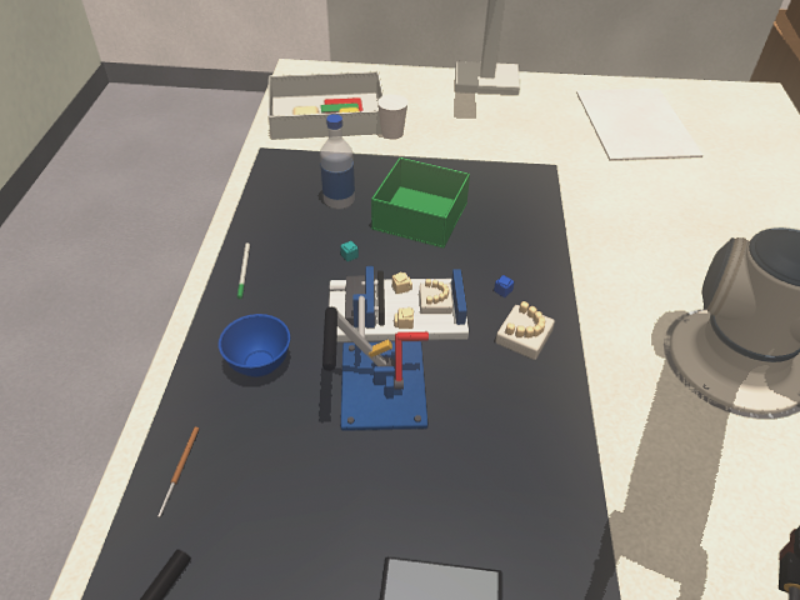

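```bash
cat > h.py <<'E'
import numpy as np,pickle,cv2
from scipy.optimize import least_squares
def proj(p,P,T=None):
    T=p['T'] if T is None else T
    c=np.linalg.inv(T)@np.r_[P,1]; s=np.array([c[0],-c[1]])/-c[2]
    s=s*(1+p['k1']*(s@s)); return np.array([p['fx']*s[0]+p['cx'],p['fy']*s[1]+p['cy']])
def onz(p,uv,z,T=None):
    T=p['T'] if T is None else T
    d=np.array([(uv[0]-p['cx'])/p['fx'],(uv[1]-p['cy'])/p['fy']]); s=d.copy()
    for _ in range(8): s=d/(1+p['k1']*(s@s))
    r=T[:3,:3]@[s[0],-s[1],-1]; return T[:3,3]+r*(z-T[2,3])/r[2]
def w(pose,P):
    c,s=np.cos(pose[2]),np.sin(pose[2]); P=np.array(P)/1000
    return np.array([pose[0]+c*P[0]-s*P[1],pose[1]+s*P[0]+c*P[1],P[2]])
def tri(obs):
    return least_squares(lambda X:np.concatenate([proj(p,X,T)-uv for p,uv,T in obs]),[.55,0,.1]).x
E
python3 - <<'E'
from h import *
D=pickle.load(open('d.pkl','rb')); S,V=D['scene'],D['side']
C=[(V,(329,366),(78,100,158)),(V,(331,312),(78,-5,158)),(S,(430,320),(78,-5,158)),(S,(482,314),(78,100,158)),
(V,(427,336),(-65,-7,97)),(V,(467,332),(-140,-80,20)),(V,(464,281),(-140,-210,20)),(S,(308,314),(-140,-210,20)),(S,(387,390),(95,-80,20)),(S,(316,390),(95,-210,20))]
f=lambda x:np.concatenate([proj(p,w(x,P))-np.array(u)/1.25 for p,u,P in C])
r=least_squares(f,[.5,0,0],loss='soft_l1',f_scale=2);print(r.x,np.degrees(r.x[2]));print(np.round(f(r.x).reshape(-1,2),1).tolist())
for n,a,b in [('off1',(401,282),(323,344)),('off2',(404,316),(365,335))]:
    print(n,onz(V,np.array(a)/1.25,.04),onz(S,np.array(b)/1.25,.04))
print('cast',onz(V,(348,238),.04),onz(S,(269,259),.04))
print('bin',[onz(S,np.array(u)/1.25,.075).round(3).tolist() for u in [(173,305),(255,314),(162,350),(238,386)]])
print('bottle',onz(S,np.array((163,352))/1.25,.19),'bowl',onz(S,np.array((425,405))/1.25,.06),'bowlV',onz(V,np.array((255,335))/1.25,.06))
for n,P in dict(grip=(78,55,158),pegclosed=(-42,-7,97),pegopen=(-42,83,92),gripend=(-78,55,158)).items(): print(n,w(r.x,P).round(4))
E
```

```text
[0.57068432 0.09392001 0.09040296] 5.179708025442851
[[-1.9, 1.1], [0.0, -1.8], [-3.3, 1.4], [-0.2, 0.1], [1.5, 0.7], [2.3, 1.9], [-0.3, -1.0], [-1.3, 0.3], [0.3, -2.9], [2.6, 5.3]]
off1 [ 0.56018172 -0.09120868  0.04      ] [ 0.56457659 -0.09470627  0.04      ]
off2 [ 0.54929559 -0.01119164  0.04      ] [ 0.54775093 -0.00979086  0.04      ]
cast [ 0.49980324 -0.05885547  0.04      ] [ 0.50813423 -0.06586925  0.04      ]
bin [[0.454, -0.394, 0.075], [0.5, -0.227, 0.075], [0.584, -0.398, 0.075], [0.692, -0.249, 0.075]]
bottle [ 0.70961797 -0.35418123  0.19      ] bowl [0.75963068 0.08145422 0.06      ] bowlV [0.77733987 0.06885937 0.06      ]
grip [0.6434 0.1557 0.158 ]
pegclosed [0.5295 0.0832 0.097 ]
pegopen [0.5214 0.1728 0.092 ]
gripend [0.488  0.1417 0.158 ]
```

>>> {"fn": "servo_tool", "kwargs": {
  "targets": [
    [0.03,-0.03,0.02,0,0,3],
    [0.05,-0.07,0.04,0,0,6],
    [0.075,-0.11,0.06,0,0,9],
    [0.1,-0.15,0.08,0,0,12],
    [0.125,-0.19,0.09,0,0,15],
    [0.15,-0.23,0.1,0,0,18],
    [0.175,-0.27,0.1,0,0,21],
    [0.2,-0.31,0.1,0,0,24],
    [0.225,-0.35,0.1,0,0,24],
    [0.25,-0.39,0.1,0,0,24]
  ]
}}

```text
validation failed for argument at $.ta...
```

>>> {"fn": "servo_tool", "kwargs": {
  "targets": [
    [0.015,-0.045,0,0,0,0],
    [0.03,-0.09,0,0,0,0],
    [0.045,-0.135,0,0,0,0],
    [0.06,-0.18,0,0,0,0],
    [0.08,-0.22,0,0,0,0],
    [0.09,-0.24,0,0,0,0],
    [0.09,-0.24,0,0,0,0],
    [0.09,-0.24,0,0,0,0]
  ]
}}

```text
validation failed for argument at $.ta...
```

```bash
python3 - <<'E'
from workcell import readout,camera,regions_of
from h import *
o=readout.get_obs(); print(o['time_s'],o['tool_pos'],o['ee_rot'].tolist(),o['joint_pos'])
p=dict(camera('wrist')); p['obs']=o; print(np.round(p['tool_from_camera'],3).tolist(),p['fx'],p['k1'])
T=np.eye(4);T[:3,:3]=o['ee_rot'];T[:3,3]=o['tool_pos'];p['T']=T@p['tool_from_camera']
for t in ['offcut_a_center','bin','cast','catch_peg','lever','bowl','pad']:
    for r in regions_of(t,p)[:4]:
        ys,xs=np.nonzero(r['region'])
        if len(xs): print(t,round(r['p'],2),np.round(r['extent']).tolist(),xs.mean().round(1),ys.mean().round(1), onz(p,(xs.mean(),ys.mean()),.035).round(4))
pickle.dump(p,open('w1.pkl','wb')); cv2.imwrite('pics/w1.png',p['image'][...,::-1])
E
```

```text
1.1 [0.19715768 0.56668326 0.22262389] [[-0.944463188037913, 0.32861723366438295, -1.3417529853821873e-05], [0.32861723393042747, 0.9444631875107035, -3.163915441393693e-05], [2.2751916152680766e-06, -3.4291248191353124e-05, -0.9999999994094669]] [ 6.75679341e+01  5.21903708e+00  7.05153036e+01  1.94589429e-05
  1.04267628e+02 -3.24719236e+00]
[[0.0, 0.955, 0.298, 0.081], [1.0, -0.0, -0.0, -0.0], [-0.0, 0.298, -0.955, -0.162], [0.0, 0.0, 0.0, 1.0]] 395.133961493403 -0.07180713417358198
```

View pics/w1.png

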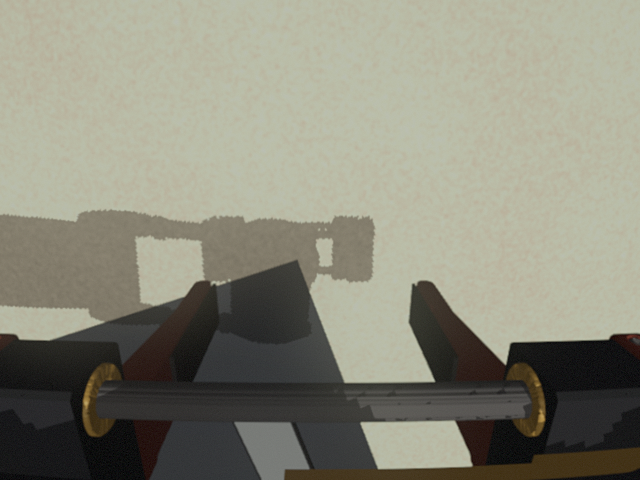

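>>> {"fn": "servo_tool", "kwargs": {
  "targets": [
    [0.02,-0.04,0.02,0,0,3,0.0878],
    [0.04,-0.08,0.04,0,0,6,0.0878],
    [0.06,-0.12,0.06,0,0,9,0.0878],
    [0.08,-0.16,0.08,0,0,12,0.0878],
    [0.1,-0.2,0.09,0,0,15,0.0878],
    [0.12,-0.24,0.1,0,0,18,0.0878],
    [0.14,-0.28,0.1,0,0,21,0.0878],
    [0.16,-0.32,0.1,0,0,24,0.0878],
    [0.18,-0.36,0.1,0,0,24,0.0878],
    [0.2,-0.4,0.1,0,0,24,0.0878]
  ]
}}

```text
time_s: 2.5
tool_pos: [0.3975, 0.165, 0.323]
ee_rot: [[-0.996, -0.084, 0.001], [-0.084, 0.996, 0.0], [-0.001, 0.0, -1.0]]
force: [1.4, 0.1, 0.6]
finger_gap: 0.0879
finger_force: 0.0
```

>>> {"fn": "servo_tool", "kwargs": {
  "targets": [
    [0.02,-0.045,0,0,0,0,0.0878],
    [0.04,-0.09,0,0,0,0,0.0878],
    [0.06,-0.13,0,0,0,0,0.0878],
    [0.075,-0.17,0,0,0,0,0.0878],
    [0.083,-0.197,0,0,0,0,0.0878],
    [0.083,-0.197,0,0,0,0,0.0878],
    [0.083,-0.197,0,0,0,0,0.0878]
  ]
}}

```text
time_s: 3.2
tool_pos: [0.4801, -0.0305, 0.3226]
ee_rot: [[-0.997, -0.083, -0.0], [-0.083, 0.997, 0.0], [0.0, 0.0, -1.0]]
force: [-0.3, 0.3, 0.1]
finger_gap: 0.0875
finger_force: 0.0
```

```bash
cat > look.py <<'E'
import sys
from workcell import readout,camera,regions_of
from h import *
def look(name,things,z=.035):
    o=readout.get_obs(); print(round(o['time_s'],2),o['tool_pos'].round(4),'yaxis deg',np.degrees(np.arctan2(o['ee_rot'][1,1],o['ee_rot'][0,1])).round(2),'j',np.round(o['joint_pos'],1),'gap',o['finger_gap'],'F',o['force'].round(1))
    p=dict(camera('wrist'))
    T=np.eye(4);T[:3,:3]=o['ee_rot'];T[:3,3]=o['tool_pos'];p['T']=T@p['tool_from_camera']
    for t in things:
        for r in regions_of(t,p)[:4]:
            ys,xs=np.nonzero(r['region'])
            if len(xs): print(t,round(r['p'],2),np.round(r['extent']).tolist(),xs.mean().round(1),ys.mean().round(1), onz(p,(xs.mean(),ys.mean()),z).round(4))
    pickle.dump(p,open(name+'.pkl','wb')); cv2.imwrite(f'pics/{name}.png',p['image'][...,::-1]); return p
E
python3 -c "
from look import *
look('w2',['offcut_a_center','bin','cast','catch_peg','lever','pad'])"
```

```text
3.2 [ 0.4801 -0.0305  0.3226] yaxis deg 94.73 j [  -7.7  -10.4   75.4    0.   115.  -102.4] gap 0.08749194941132946 F [-0.3  0.3  0.1]
offcut_a_center 0.58 [315.0, 235.0, 336.0, 261.0] 325.0 245.2 [ 0.548  -0.0114  0.035 ]
bin 0.81 [0.0, 137.0, 153.0, 306.0] 67.6 217.9 [ 0.5395 -0.3246  0.035 ]
cast 0.96 [289.0, 21.0, 382.0, 116.0] 335.0 67.6 [ 0.3487 -0.0189  0.035 ]
cast 0.81 [258.0, 182.0, 306.0, 226.0] 282.6 201.8 [ 0.4993 -0.0653  0.035 ]
cast 0.42 [21.0, 307.0, 92.0, 342.0] 60.9 326.1 [ 0.6909 -0.3514  0.035 ]
lever 0.61 [403.0, 256.0, 435.0, 381.0] 413.5 305.6 [0.6195 0.1082 0.035 ]
pad 0.63 [246.0, 270.0, 330.0, 292.0] 290.0 278.7 [ 0.5952 -0.0505  0.035 ]
```

View pics/w2.png

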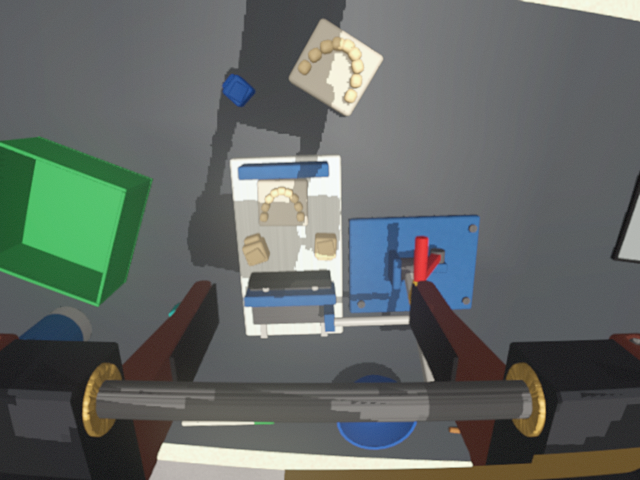

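```bash
python3 - <<'E'
from h import *
p=pickle.load(open('w2.pkl','rb'))
im=p['image'][220:280,235:345,::-1]; cv2.imwrite('pics/c.png',cv2.resize(im,(770,420),interpolation=cv2.INTER_CUBIC))
C=[((232,159),(-140,-210,20)),((339,157),(-140,-80,20)),((344,333),(95,-80,20)),((247,335),(95,-210,20)),((421,239),(-65,-7,97)),((240,166),(-135,-205,56)),]
f=lambda x:np.concatenate([proj(p,w(x,P))-np.array(u) for u,P in C[:5]])
r=least_squares(f,[.57,.09,.09],loss='soft_l1',f_scale=2);print(r.x,np.degrees(r.x[2]));print(np.round(f(r.x).reshape(-1,2),1).tolist())
for n,P in dict(grip=(78,55,158),pegclosed=(-42,-7,97),pegopen=(-42,83,92),gripend=(-78,55,158)).items(): print(n,w(r.x,P).round(4))
print('off',onz(p,(255,249),.048),onz(p,(325,243),.048))
print('bin',[onz(p,u,.075).round(3).tolist() for u in [(38,138),(151,180),(99,305)]])
E
```

```text
[0.57398291 0.09534866 0.10509096] 6.021268302789368
[[0.1, 0.3], [4.5, -0.4], [-0.6, 1.4], [-0.2, 1.1], [-1.5, -2.5]]
grip [0.6458 0.1582 0.158 ]
pegclosed [0.5329 0.084  0.097 ]
pegopen [0.5235 0.1735 0.092 ]
gripend [0.4906 0.1419 0.158 ]
off [ 0.55525732 -0.09342609  0.048     ] [ 0.54109664 -0.01239327  0.048     ]
bin [[0.442, -0.324, 0.075], [0.478, -0.203, 0.075], [0.631, -0.272, 0.075]]
```

View pics/c.png

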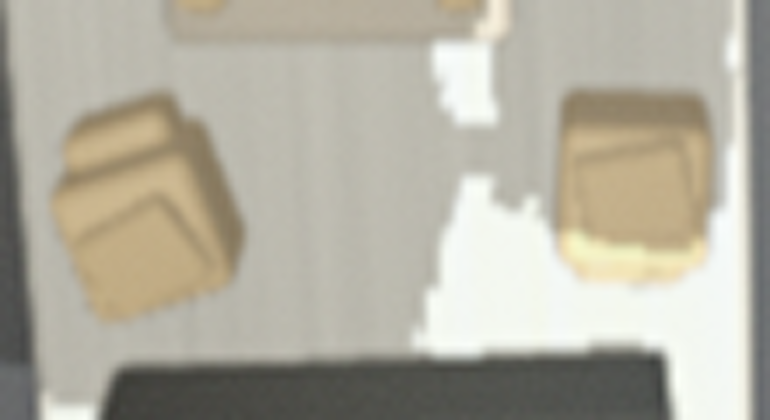

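```bash
python3 - <<'E'
from h import *
p=pickle.load(open('w2.pkl','rb'))
for u,z in [((254.6,253.6),.046),((325.7,247.9),.046),((282,225.7),.04)]:
    X=onz(p,u,z)
    for pose in [(.574,.0953,.105),(.5707,.0939,.0904)]:
        d=X[:2]-pose[:2];c,s=np.cos(pose[2]),np.sin(pose[2]);print(X.round(4),'press',(c*d[0]+s*d[1]).round(4),(-s*d[0]+c*d[1]).round(4))
E
```

```text
[ 0.5618 -0.0939  0.046 ] press -0.032 -0.1869
[ 0.5618 -0.0939  0.046 ] press -0.0259 -0.1863
[ 0.5477 -0.0109  0.046 ] press -0.0373 -0.1029
[ 0.5477 -0.0109  0.046 ] press -0.0324 -0.1023
[ 0.5266 -0.064   0.04  ] press -0.0638 -0.1535
[ 0.5266 -0.064   0.04  ] press -0.0581 -0.1533
```

>>> {"fn": "servo_tool", "kwargs": {
  "targets": [
    [0.04,0.008,-0.02,0,0,1,0.06],
    [0.067,0.0145,-0.06,0,0,1,0.06],
    [0.067,0.0145,-0.105,0,0,1,0.06],
    [0.067,0.0145,-0.15,0,0,1,0.06],
    [0.067,0.0145,-0.195,0,0,1,0.06],
    [0.067,0.0145,-0.23,0,0,1,0.06],
    [0.067,0.0145,-0.26,0,0,1,0.06],
    [0.067,0.0145,-0.28,0,0,1,0.06],
    [0.067,0.0145,-0.292,0,0,1,0.06],
    [0.067,0.0145,-0.292,0,0,1,0.06]
  ],
  "squeeze": 15
}}

```text
time_s: 4.55
tool_pos: [0.546, -0.0154, 0.0289]
ee_rot: [[-0.995, -0.102, -0.003], [-0.102, 0.995, 0.0], [0.003, 0.001, -1.0]]
force: [0.2, 0.2, -0.3]
finger_gap: 0.0599
finger_force: 0.0
```

>>> {"fn": "servo_tool", "kwargs": {
  "targets": [
    [0,0,0,0,0,0,0.015],
    [0,0,0,0,0,0,0.015],
    [0,0,0,0,0,0,0.015],
    [0,0,0,0,0,0,0.015],
    [0,0,0,0,0,0,0.015],
    [0,0,0,0,0,0,0.015]
  ]
}}

```text
time_s: 5.15
tool_pos: [0.5475, -0.0158, 0.0313]
ee_rot: [[-0.995, -0.101, 0.001], [-0.101, 0.995, 0.0], [-0.001, -0.0, -1.0]]
force: [-0.3, 1.3, 2.9]
finger_gap: 0.0257
finger_force: 15.0
```

>>> {"fn": "servo_tool", "kwargs": {
  "targets": [
    [0,0,0.03,0,0,0,0.015],
    [0,0,0.07,0,0,0,0.015],
    [0,-0.01,0.11,0,0,0,0.015],
    [0,-0.04,0.13,0,0,0,0.015],
    [0,-0.08,0.135,0,0,0,0.015],
    [0,-0.125,0.135,0,0,0,0.015],
    [0,-0.17,0.135,0,0,0,0.015],
    [0,-0.21,0.135,0,0,0,0.015],
    [0,-0.24,0.135,0,0,0,0.015],
    [0,-0.24,0.135,0,0,0,0.015]
  ]
}}

```text
time_s: 6.15
tool_pos: [0.5462, -0.2595, 0.1646]
ee_rot: [[-0.995, -0.097, -0.002], [-0.097, 0.995, -0.001], [0.002, -0.001, -1.0]]
force: [-0.7, 0.1, -0.6]
finger_gap: 0.026
finger_force: 15.0
```

```bash
python3 -c "
from look import *
look('w3',['bin','offcut_a_center'],.075)"
```

```text
6.15 [ 0.5462 -0.2595  0.1646] yaxis deg 95.55 j [-2.860e+01  5.800e+00  7.580e+01 -1.000e-01  9.850e+01 -1.242e+02] gap 0.026045083459169168 F [-0.7  0.1 -0.6]
bin 0.81 [89.0, 70.0, 370.0, 353.0] 216.9 202.3 [ 0.5259 -0.3256  0.075 ]
offcut_a_center 0.68 [281.0, 274.0, 345.0, 347.0] 313.4 307.8 [ 0.5957 -0.2554  0.075 ]
```

View pics/w3.png

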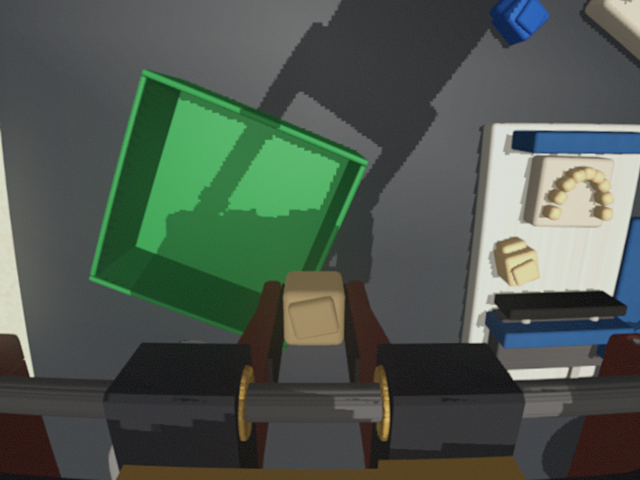

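```bash
python3 - <<'E'
from h import *
p=pickle.load(open('w3.pkl','rb'))
A=[onz(p,u,.075) for u in [(145,72),(366,160),(93,278)]]
print(A,(A[1]+A[2])/2,np.linalg.norm(A[0]-A[1]),np.linalg.norm(A[0]-A[2]))
for u in [(515,259)]: print(onz(p,u,.046))
E
```

```text
[array([ 0.44905778, -0.37223476,  0.075     ]), array([ 0.48938122, -0.23231934,  0.075     ]), array([ 0.58882392, -0.41294728,  0.075     ])] [ 0.53910257 -0.32263331  0.075     ] 0.14561011852999584 0.14557500672519383
[ 0.55491354 -0.10271593  0.046     ]
```

>>> {"fn": "servo_tool", "kwargs": {
  "targets": [
    [-0.005,-0.035,0,0,0,0,0.015],
    [-0.007,-0.062,-0.02,0,0,0,0.015],
    [-0.007,-0.062,-0.06,0,0,0,0.015],
    [-0.007,-0.062,-0.1,0,0,0,0.015],
    [-0.007,-0.062,-0.115,0,0,0,0.015],
    [-0.007,-0.062,-0.12,0,0,0,0.05],
    [-0.007,-0.062,-0.12,0,0,0,0.05],
    [-0.007,-0.062,-0.12,0,0,0,0.05],
    [-0.007,-0.062,-0.1,0,0,0,0.05],
    [-0.007,-0.062,-0.06,0,0,0,0.05]
  ]
}}

```text
time_s: 7.3
tool_pos: [0.5393, -0.317, 0.1047]
ee_rot: [[-0.995, -0.102, -0.003], [-0.102, 0.995, 0.002], [0.003, 0.002, -1.0]]
force: [-0.2, -0.1, 1.3]
finger_gap: 0.0498
finger_force: 0.0
```

>>> {"fn": "servo_tool", "kwargs": {
  "targets": [
    [0,0.01,0.04,0,0,0,0.05],
    [0,0.04,0.07,0,0,3,0.05],
    [0,0.08,0.08,0,0,6,0.05],
    [-0.01,0.12,0.08,0,0,9,0.05],
    [-0.02,0.16,0.08,0,0,12,0.05],
    [-0.03,0.2,0.08,0,0,13,0.05],
    [-0.035,0.225,0.08,0,0,13,0.05],
    [-0.035,0.225,0.08,0,0,13,0.05]
  ]
}}

```text
time_s: 8.1
tool_pos: [0.5055, -0.0902, 0.1889]
ee_rot: [[-0.945, -0.326, 0.005], [-0.326, 0.945, -0.0], [-0.005, -0.002, -1.0]]
force: [-0.2, -0.2, 1.0]
finger_gap: 0.0499
finger_force: 0.0
```

```bash
python3 -c "
from look import *
p=look('w4',['offcut_a_center','cast','pad'],.046)
cv2.imwrite('pics/c4.png',cv2.resize(p['image'][120:360,60:420,::-1],(720,480)))"
```

```text
8.1 [ 0.5055 -0.0902  0.1889] yaxis deg 109.04 j [ -13.9   -8.7   87.5    0.   100.8 -123. ] gap 0.04985286472720875 F [-0.2 -0.2  1. ]
offcut_a_center 0.59 [33.0, 150.0, 78.0, 192.0] 56.3 167.6 [ 0.5318 -0.2984  0.046 ]
cast 0.77 [400.0, 0.0, 535.0, 128.0] 465.8 58.3 [ 0.3551 -0.0265  0.046 ]
cast 0.61 [304.0, 184.0, 385.0, 256.0] 344.9 218.7 [ 0.4969 -0.0677  0.046 ]
cast 0.47 [509.0, 314.0, 546.0, 344.0] 526.5 329.2 [0.5391 0.1229 0.046 ]
cast 0.44 [265.0, 300.0, 373.0, 343.0] 319.1 321.0 [ 0.5906 -0.0567  0.046 ]
pad 0.87 [265.0, 300.0, 370.0, 346.0] 319.4 321.1 [ 0.5906 -0.0565  0.046 ]
```

View pics/w4.png

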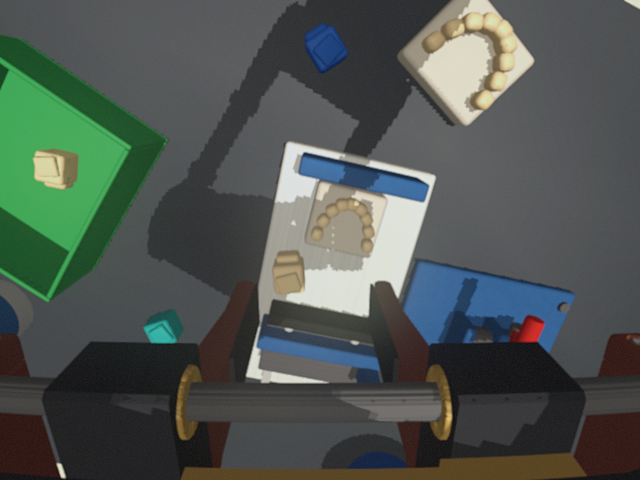

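```bash
python3 - <<'E'
from h import *
p=pickle.load(open('w4.pkl','rb'))
for u,z in [((290,279),.046),((290,272),.046),((323,207),.054)]: print(onz(p,u,z))
C=[((290,142),(-140,-210,20)),((435,177),(-140,-80,20)),((542,322),(-65,-7,97)),((300,155),(-135,-205,56))]
for pose in [(.574,.0953,.105),(.5707,.0939,.0904)]: print([ (proj(p,w(pose,P))-u).round(1).tolist() for u,P in C])
E
```

```text
[ 0.56098278 -0.09296854  0.046     ]
[ 0.55494161 -0.09492954  0.046     ]
[ 0.49185254 -0.08822783  0.054     ]
[[0.4, 0.6], [5.8, 1.6], [-10.1, -4.9], [-7.2, -0.6]]
[[3.3, -7.0], [8.6, -3.4], [-8.4, -9.1], [-4.1, -8.9]]
```

>>> {"fn": "servo_tool", "kwargs": {
  "targets": [
    [0.03,-0.001,-0.01,0,0,1,0.052],
    [0.053,-0.003,-0.04,0,0,1,0.052],
    [0.053,-0.003,-0.08,0,0,1,0.052],
    [0.053,-0.003,-0.115,0,0,1,0.052],
    [0.053,-0.003,-0.14,0,0,1,0.052],
    [0.053,-0.003,-0.155,0,0,1,0.052],
    [0.053,-0.003,-0.162,0,0,1,0.052],
    [0.053,-0.003,-0.162,0,0,1,0.052]
  ]
}}

```text
time_s: 9.1
tool_pos: [0.5581, -0.0964, 0.0234]
ee_rot: [[-0.941, -0.338, -0.001], [-0.338, 0.941, 0.0], [0.001, 0.0, -1.0]]
force: [0.3, -0.4, 1.0]
finger_gap: 0.0518
finger_force: 0.0
```

>>> {"fn": "servo_tool", "kwargs": {
  "targets": [
    [0,0,0,0,0,0,0.015],
    [0,0,0,0,0,0,0.015],
    [0,0,0,0,0,0,0.015],
    [0,0,0,0,0,0,0.015],
    [0,0,0,0,0,0,0.015]
  ]
}}

```text
time_s: 9.6
tool_pos: [0.5587, -0.0958, 0.0247]
ee_rot: [[-0.941, -0.339, 0.002], [-0.339, 0.941, -0.0], [-0.001, -0.001, -1.0]]
force: [-1.1, 0.6, 2.9]
finger_gap: 0.0263
finger_force: 14.9
```

>>> {"fn": "servo_tool", "kwargs": {
  "targets": [
    [0,0,0.03,0,0,0,0.015],
    [0,0,0.07,0,0,0,0.015],
    [0,-0.02,0.11,0,0,0,0.015],
    [0,-0.06,0.125,0,0,0,0.015],
    [0,-0.1,0.125,0,0,0,0.015],
    [0,-0.145,0.125,0,0,0,0.015],
    [0,-0.19,0.125,0,0,0,0.015],
    [0,-0.225,0.11,0,0,0,0.015],
    [-0.005,-0.242,0.075,0,0,0,0.015],
    [-0.005,-0.242,0.04,0,0,0,0.015]
  ]
}}

```text
time_s: 10.6
tool_pos: [0.5525, -0.341, 0.063]
ee_rot: [[-0.942, -0.336, 0.001], [-0.336, 0.942, -0.002], [-0.0, -0.002, -1.0]]
force: [-0.3, 0.1, -0.2]
finger_gap: 0.0258
finger_force: 14.9
```

>>> {"fn": "servo_tool", "kwargs": {
  "targets": [
    [0,0,0,0,0,0,0.05],
    [0,0,0,0,0,0,0.05],
    [0,0,0,0,0,0,0.05],
    [0,0,0.03,0,0,0,0.05],
    [0,0.0,0.07,0,0,0,0.02],
    [-0.01,0.03,0.1,0,0,0,0],
    [-0.02,0.07,0.12,0,0,-3,0],
    [-0.03,0.11,0.13,0,0,-6,0],
    [-0.04,0.155,0.14,0,0,-9,0],
    [-0.05,0.2,0.14,0,0,-12,0]
  ]
}}

```text
time_s: 11.6
tool_pos: [0.5038, -0.1362, 0.2089]
ee_rot: [[-0.991, -0.134, 0.008], [-0.134, 0.991, -0.003], [-0.008, -0.004, -1.0]]
force: [-0.2, 1.2, 0.4]
finger_gap: 0.0056
finger_force: 0.0
```

>>> {"fn": "servo_tool", "kwargs": {
  "targets": [
    [0.005,0.04,0,0,0,-2,0],
    [0.01,0.085,0,0,0,-2,0],
    [0.015,0.13,0,0,0,-2,0],
    [0.02,0.165,-0.01,0,0,-2,0],
    [0.022,0.175,-0.04,0,0,-2,0],
    [0.022,0.175,-0.08,0,0,-2,0],
    [0.022,0.175,-0.11,0,0,-2,0],
    [0.022,0.175,-0.127,0,0,-2,0],
    [0.022,0.175,-0.13,0,0,-2,0]
  ]
}}

```text
time_s: 12.5
tool_pos: [0.5247, 0.0378, 0.0735]
ee_rot: [[-0.995, -0.103, -0.0], [-0.103, 0.995, 0.0], [0.0, 0.0, -1.0]]
force: [-1.1, 0.5, 0.1]
finger_gap: 0.0005
finger_force: 0.0
```

```bash
python3 -c "
from look import *
p=look('w5',['catch_peg'],.1)
s=camera('side'); cv2.imwrite('pics/s5.png',np.hstack([cv2.resize(p['image'][200:480,250:640,::-1],(390,280)),cv2.resize(s['image'][200:340,200:400,::-1],(400,280))]))"
```

```text
12.5 [0.5247 0.0378 0.0735] yaxis deg 95.88 j [  0.4  -4.9  95.8   0.   89.1 -95.5] gap 0.0004888270583547313 F [-1.1  0.5  0.1]
catch_peg 0.57 [415.0, 304.0, 479.0, 378.0] 445.3 329.9 [0.5188 0.0889 0.1   ]
```

View pics/s5.png

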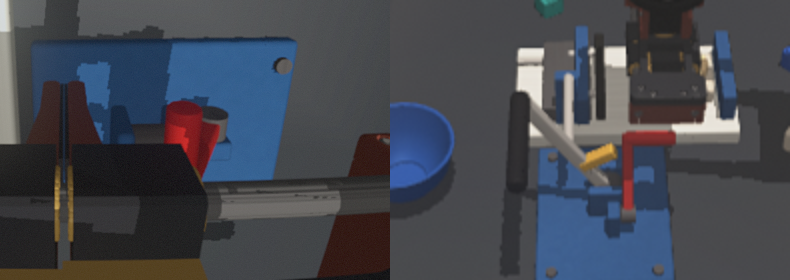

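>>> {"fn": "servo_tool", "kwargs": {
  "targets": [
    [0,0.01,0.004,0,0,0,0],
    [-0.001,0.022,0.005,0,0,0,0],
    [-0.002,0.034,0.005,0,0,0,0],
    [-0.003,0.046,0.005,0,0,0,0],
    [-0.005,0.058,0.005,0,0,0,0],
    [-0.006,0.07,0.005,0,0,0,0],
    [-0.007,0.082,0.005,0,0,0,0],
    [-0.008,0.094,0.005,0,0,0,0],
    [-0.009,0.104,0.005,0,0,0,0],
    [-0.01,0.11,0.005,0,0,0,0]
  ]
}}

```text
time_s: 13.65
tool_pos: [0.5149, 0.1482, 0.0783]
ee_rot: [[-0.995, -0.102, -0.0], [-0.102, 0.995, -0.0], [0.0, -0.0, -1.0]]
force: [0.2, -1.3, -0.4]
finger_gap: 0.0005
finger_force: 0.5
```

>>> {"fn": "servo_tool", "kwargs": {
  "targets": [
    [0,0.004,0,0,0,0,0],
    [0,0.008,0,0,0,0,0]
  ]
}}

```text
time_s: 13.85
tool_pos: [0.5151, 0.1548, 0.0784]
ee_rot: [[-0.995, -0.101, -0.0], [-0.101, 0.995, -0.001], [0.0, -0.001, -1.0]]
force: [0.2, -11.8, -2.4]
finger_gap: 0.0007
finger_force: 6.2
```

>>> {"fn": "servo_tool", "kwargs": {
  "targets": [
    [0,-0.02,0,0,0,0,0],
    [0,-0.03,0.03,0,0,0,0],
    [0,-0.03,0.07,0,0,0,0.03],
    [0,-0.03,0.11,0,0,-8,0.06],
    [0.01,-0.02,0.14,0,0,-16,0.06],
    [0.03,-0.01,0.15,0,0,-24,0.06],
    [0.05,0,0.15,0,0,-32,0.06],
    [0.07,0,0.15,0,0,-40,0.06],
    [0.09,0,0.15,0,0,-48,0.06],
    [0.11,0,0.15,0,0,-56,0.06]
  ]
}}

```text
time_s: 14.85
tool_pos: [0.6261, 0.1554, 0.2287]
ee_rot: [[-0.636, 0.772, 0.0], [0.772, 0.636, 0.0], [0.0, 0.0, -1.0]]
force: [-0.8, -0.4, -0.3]
finger_gap: 0.0584
finger_force: 0.0
```

>>> {"fn": "servo_tool", "kwargs": {
  "targets": [
    [0.01,0,0,0,0,-8,0.06],
    [0.015,0,0,0,0,-16,0.06],
    [0.018,0,0,0,0,-24,0.06],
    [0.018,0,0,0,0,-32,0.06],
    [0.018,0,0,0,0,-34,0.06],
    [0.018,0,0,0,0,-34,0.06]
  ]
}}

```text
time_s: 15.45
tool_pos: [0.6433, 0.1552, 0.2286]
ee_rot: [[-0.101, 0.995, 0.0], [0.995, 0.101, 0.0], [0.0, 0.0, -1.0]]
force: [0.5, -0.5, -0.9]
finger_gap: 0.0598
finger_force: 0.0
```

```bash
python3 -c "
from look import *
p=look('w6',['lever','catch_peg'],.158)
for P in [(78,-5,158),(78,55,158),(78,100,158),(-18,83,92),(-65,83,92)]: print(P,w((.5725,.0947,.0985),P).round(3),proj(p,w((.5725,.0947,.0985),P)).round())
s=camera('side'); cv2.imwrite('pics/s6.png',np.hstack([cv2.resize(p['image'][...,::-1],(480,360)),cv2.resize(s['image'][200:400,200:378,::-1],(320,360))]))"
```

```text
15.45 [0.6433 0.1552 0.2286] yaxis deg 5.79 j [ 10.6  15.1  58.8   0.  106.    4.8] gap 0.0597895730529029 F [ 0.5 -0.5 -0.9]
lever 0.76 [213.0, 177.0, 327.0, 342.0] 293.9 265.0 [0.6328 0.1443 0.158 ]
catch_peg 0.88 [127.0, 181.0, 218.0, 238.0] 176.8 198.5 [0.5585 0.18   0.158 ]
(78, -5, 158) [0.651 0.097 0.158] [314. 332.]
(78, 55, 158) [0.645 0.157 0.158] [315. 248.]
(78, 100, 158) [0.64  0.202 0.158] [315. 176.]
(-18, 83, 92) [0.546 0.176 0.092] [190. 185.]
(-65, 83, 92) [0.5   0.171 0.092] [130. 185.]
```

View pics/s6.png

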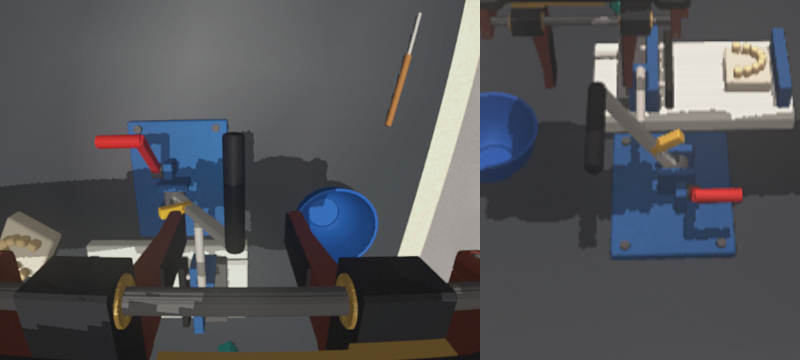

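>>> {"fn": "servo_tool", "kwargs": {
  "targets": [
    [0.001,0.002,-0.03,0,0,0,0.06],
    [0.001,0.002,-0.06,0,0,0,0.06],
    [0.001,0.002,-0.08,0,0,0,0.06],
    [0.001,0.002,-0.09,0,0,0,0.06],
    [0.001,0.002,-0.09,0,0,0,0.01],
    [0.001,0.002,-0.09,0,0,0,0.01],
    [0.001,0.002,-0.09,0,0,0,0.01],
    [0.001,0.002,-0.09,0,0,0,0.01],
    [0.001,0.002,-0.09,0,0,0,0.01],
    [0.001,0.002,-0.09,0,0,0,0.01]
  ],
  "squeeze": 30
}}

```text
time_s: 16.65
tool_pos: [0.6421, 0.157, 0.1395]
ee_rot: [[-0.102, 0.995, -0.005], [0.995, 0.102, -0.001], [-0.0, -0.005, -1.0]]
force: [-6.7, -2.3, 3.1]
finger_gap: 0.0169
finger_force: 30.0
```

>>> {"fn": "servo_tool", "kwargs": {
  "targets": [
    [-0.0072,-0.0007,0.0041,0,0,0,0.01],
    [-0.0144,-0.0014,0.0078,0,0,0,0.01],
    [-0.022,-0.0022,0.011,0,0,0,0.01],
    [-0.0297,-0.0029,0.014,0,0,0,0.01],
    [-0.0375,-0.0037,0.0165,0,0,0,0.01],
    [-0.0455,-0.0045,0.0185,0,0,0,0.01],
    [-0.0535,-0.0053,0.02,0,0,0,0.01],
    [-0.0616,-0.0061,0.0212,0,0,0,0.01],
    [-0.07,-0.0069,0.0219,0,0,0,0.01],
    [-0.078,-0.0077,0.0221,0,0,0,0.01]
  ]
}}

```text
time_s: 17.65
tool_pos: [0.5695, 0.1488, 0.1655]
ee_rot: [[-0.1, 0.995, 0.013], [0.995, 0.1, 0.0], [-0.001, 0.013, -1.0]]
force: [8.9, -1.6, 8.4]
finger_gap: 0.0172
finger_force: 30.0
```

>>> {"fn": "servo_tool", "kwargs": {
  "targets": [
    [-0.009,-0.0008,0.002,0,0,0,0.01],
    [-0.0175,-0.0017,0.002,0,0,0,0.01],
    [-0.026,-0.0025,0.001,0,0,0,0.01],
    [-0.0345,-0.0033,-0.0006,0,0,0,0.01],
    [-0.0425,-0.0041,-0.0026,0,0,0,0.01],
    [-0.0505,-0.0048,-0.005,0,0,0,0.01],
    [-0.0585,-0.0056,-0.008,0,0,0,0.01],
    [-0.0665,-0.0064,-0.0113,0,0,0,0.01],
    [-0.073,-0.0071,-0.015,0,0,0,0.01],
    [-0.08,-0.0078,-0.019,0,0,0,0.01]
  ]
}}

```text
time_s: 18.65
tool_pos: [0.4899, 0.1418, 0.1465]
ee_rot: [[-0.101, 0.995, 0.014], [0.995, 0.101, 0.002], [0.0, 0.014, -1.0]]
force: [11.0, 0.4, 7.8]
finger_gap: 0.0169
finger_force: 30.0
```

>>> {"fn": "servo_tool", "kwargs": {
  "targets": [
    [0,0,0,0,0,0,0.01],
    [0,0,0,0,0,0,0.01],
    [0,0,0,0,0,0,0.01]
  ]
}}

```text
time_s: 18.95
tool_pos: [0.4896, 0.1418, 0.1464]
ee_rot: [[-0.101, 0.995, 0.013], [0.995, 0.101, 0.002], [0.0, 0.013, -1.0]]
force: [8.2, -0.5, 9.5]
finger_gap: 0.0173
finger_force: 30.0
```

>>> {"fn": "servo_tool", "kwargs": {
  "targets": [
    [-0.003,-0.0003,-0.0018,0,0,0,0.01],
    [-0.006,-0.0006,-0.0035,0,0,0,0.01],
    [-0.006,-0.0006,-0.0035,0,0,0,0.01]
  ],
  "squeeze": 45
}}

```text
time_s: 19.25
tool_pos: [0.4859, 0.1414, 0.1443]
ee_rot: [[-0.101, 0.995, 0.02], [0.995, 0.101, 0.003], [0.001, 0.02, -1.0]]
force: [15.0, 0.3, 11.8]
finger_gap: 0.0171
finger_force: 45.0
```

>>> {"fn": "servo_tool", "kwargs": {
  "targets": [
    [-0.003,-0.0003,-0.0018,0,0,0,0.01],
    [-0.006,-0.0006,-0.0035,0,0,0,0.01],
    [-0.006,-0.0006,-0.0035,0,0,0,0.01]
  ]
}}

```text
time_s: 19.55
tool_pos: [0.4851, 0.1413, 0.1438]
ee_rot: [[-0.1, 0.994, 0.034], [0.995, 0.1, 0.005], [0.001, 0.035, -0.999]]
force: [32.1, 2.3, 11.6]
finger_gap: 0.017
finger_force: 45.0
```

>>> {"fn": "servo_tool", "kwargs": {
  "targets": [
    [0.002,0.0002,0.001,0,0,0,0.01],
    [0.002,0.0002,0.001,0,0,0,0.01],
    [0.002,0.0002,0.001,0,0,0,0.01]
  ]
}}

```text
time_s: 19.85
tool_pos: [0.4854, 0.1414, 0.1439]
ee_rot: [[-0.1, 0.995, 0.029], [0.995, 0.1, 0.004], [0.001, 0.029, -1.0]]
force: [26.5, 1.0, 12.5]
finger_gap: 0.0172
finger_force: 45.0
```

```bash
python3 -c "
from look import *
s=camera('side');c=camera('scene')
cv2.imwrite('pics/s7.png',np.hstack([cv2.resize(s['image'][90:370,170:450,::-1],(400,400)),cv2.resize(c['image'][180:380,100:400,::-1],(400,400))]))"
```

```text
(no output)
```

View pics/s7.png

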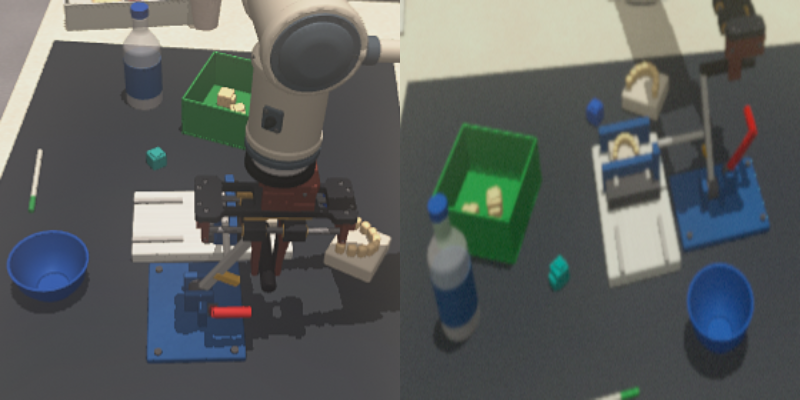

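The picture shows both offcuts in the bin, the catch open (red peg near (230,312) in the left half), the pad pressed against the upright cast at (625,150) in the right half, and the bystanders in place. The lever is held at its stop.

```bash
python3 -c "
from workcell import job
print(job.finish_job())"
```

```text
the job is handed in; nothing more can be done
None
```

The job is handed in, with no verdict returned: both offcuts are in the green bin, the catch is fully open, and the gripper holds the lever against its stop with the pad on the upright cast; the bottle and bowl look undisturbed in the last pictures, and the phone, out of frame there, was never approached.

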